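# Seal a blister card with the hand roller

### The arm

A 6-joint arm with a two-finger parallel gripper is mounted at the origin on the work surface. World frame = base frame: x ahead of the robot, y to its left, z up, the work surface at z = 0. Lengths are in m, angles in rad, forces in N, time in s.
With the tool pointing down it reaches from about 0.425 to 0.95 m from the base axis. Payload 3.5 kg.
Tool frame: the origin (TCP) lies on the centre line of the jaws, within the pads' length; the fingertips stand 11 mm ahead of it and the grasp point (between the pads) lies 8 mm behind it; x points along the fingers, y is the direction in which the jaws open and shut, and the axes are right-handed (so a half turn about x gives the same grasp; the last joint's range is limited). The gripper opens to 85 mm and grips with 20 to 120 N. Pads are 22 mm wide; open, the fingers measure 114 mm over their backs; the gripper's body (76 mm by 85 mm) begins 54 mm behind the grasp point. The pads swing forward as they close: fully open they stand 13 mm farther back than shut.
Start: joints at [-1.355, 0.286, 1.577, -0, 1.279, -0.15], TCP at [0.241, -0.63, 0.242] pointing down, gripper open.
Joint ranges: [-2.77, 2.77], [-0.9, 2.22], [0.21, 2.48], [-1.53, 4.67], [0.24, 2.81], [-2.84, 2.84]. Speed limits (rad/s): [2.79, 2.79, 3.14, 3.14, 3.14, 3.14].

### API

Orientations are given as a unit quaternion [x, y, z, w].
In Python, from plant import ctrl gives the robot as it stands. The module is installed in compiled form; this text tells all that it offers.
- The arm moves only by the tool drive_tool, never from a script. Its argument "series" is a list of rows, each a list of 2 entries, a list of its own where there are three numbers: the shift along the tool's x, y, z in units of 50 mm (1.0 is 50 mm), then the turn, a rotation vector about the tool's x, y, z in degrees. A call has 1 to 5 rows; each row shifts and turns the pose as measured when the row begins, along the tool's axes as they then stand; what a row does not reach is not made up. A row lasts 1/10 s, in which the tool goes at most 50 mm and 8.59 degrees, less where a joint would pass 70% of its speed; a pose out of reach is approached as far as the arm can. A call is refused whole if a number of a shift passes 1 or a number of a turn 8.59, either way. A call with a gripper value outside its range is refused whole. "grip" is the gripper's target within -1 to 1 (fully open at 1, half-way at 0, shut at -1), set as the call begins (left out, the last holds). The fingers move at their own pace and stop on an object; "newtons" is the grip in N (left out, the last holds). Time passes only in rows, so rows that do not move let the fingers close. It gives the time, the measured TCP pose, the force and the opening at its end, in the units of the state.
- ctrl.get_state(): the state, without advancing time (a new reading comes with each control period).
- ctrl.read_camera(name): name is "scene" or "top" or "wrist"; returns a dict with "img" (480x640x3 uint8, red, green, blue), "camera_matrix" (3x3 intrinsics, pixels), "R" (3x3) and "t" (3): a world point X has camera coordinates R X + t. Camera axes: x right, y down, z forward; pixel columns grow to the right and rows downward; lengths in m; the calibration is good to about 2 mm. A picture is of the moment at which its call begins. There is no depth.
- ctrl.sign_off(): hands the job in, once; it reports no verdict.
The state is a dict: "time": time; "qpos": joint angles; "dq": joint speeds; "joint_efforts": joint torques, N m; "eef_pos": TCP position; "tcp_rot": TCP orientation; "contact_force": force on the tool from outside, world axes, zero at the start; "wrist_torque": the same for the moment, N m; "opening": opening from 0.0 (shut) to 1.0 (fully open).
Only numpy, scipy, OpenCV 4.12 (cv2) and the standard library are available. Lean on these libraries where they do the work, as an engineer would, in place of code of your own. Each camera call takes 0.05 s, during which the arm holds its last target.

### The job

Take the hand roller by its orange grip from its rest and seal the foil card on the spring platen: roll lengthwise from the blue-banded end to the plain end with steady, firm downward pressure all the way, the drum square across and centred on the card and the platen never pushed down to its stop. Then put the roller back on its rest as it was and let go, and last hold the green button down fully for a good two seconds to register the card, and release it. Do not press the red button, touch the card or platen with the gripper, tip the roller over or move the bottle, vial and carton.

Things in the scene. Friction and masses are not known exactly. Their poses are not given: they have to be found in the camera images.
- station: Grey sealing station, fixed, base 150 (x) x 250 (y) x 26 high. Origin: centre of its underside on the table. Its y axis runs along the card from plain end to blue-banded end; z up. A sprung aluminium platen 116 x 214, top 50 above the table, carries the clamped card: silver foil with white squares, 90 (x) x 190 (y) x 4, centred, top face 54 above the table.
- platen (a joint): How far the platen is pushed down, m: 0 up, 0.018 at its stop. It moves straight down, level wherever pressed, on a spring: about 3 N starts it, then 1 N per mm (11 N at 8 mm, 21 N at the stop). Sealing needs at least 3 mm down; good is 6 to 10 mm; over 17 mm is too hard. It springs back.
- card_start (a point): Centre of the blue band (22 wide) across the card at its start end, on the card's top face, 84 from the card's middle along the station's +y.
- card_end (a point): Point on the card's top face at the plain end, centred across it, 84 from the middle along the station's -y.
- grip (a point): Centre of the roller's orange grip, an upright block 30 x 30 x 62 high. x along the drum's axle, y the rolling direction, z up. Below it a yoke plate 168 (x) x 44 (y) x 10 thick: its top 31, its underside 41 below this point; its ends stick out past the drum as ears. Drum underside 91 below this point. Roller about 0.5 kg, symmetric.
- axle (a point): Centre of the roller's black rubber drum, on its axle, 69 below the grip's centre. The drum is 100 long (x) and 44 in diameter and turns freely. Axes as for the grip.
- roller: The whole hand roller (yoke, grip and drum); origin at the centre of the drum's underside, 91 below the grip's centre, axes as for the grip.
- drum (a joint): Angle of the drum about its axle, rad, unlimited; it turns about 1 rad for each 22 mm rolled.
- rest: Roller rest, fixed: base plate 196 (x) x 62 (y), two white posts 28 (x) x 52 (y) centred at x = +80 and -80, black tops 60 above the table, 132 clear between them. Origin: centre of underside, on the table. The roller's ears lie on the posts, axle along x, the drum and yoke (120 wide) hanging between: then axle 32, grip centre 101 above the origin.
- green_top (a point): Centre of the top of the green push button, 40 in diameter, about 66 above the table when up, on a white control box 190 x 90 x 45 high; the red one stands 90 from it.
- green (a joint): Travel of the green button, m: 0 up, 0.008 fully down; springs back. About 2 N starts it and 6 N holds it fully down.
- red_top (a point): Centre of the top of the red push button (stop), same size as the green one. Not to be pressed.
- red (a joint): Travel of the red button, m: 0 up, 0.008 down.
- stock_bottle: White stock bottle, 64 in diameter, 125 high, blue cap, loose bystander. Origin: centre of its underside.
- amber_vial: Amber vial, 42 in diameter, 85 high, white cap, loose bystander. Origin: centre of its underside.
- carton: Yellow carton 75 x 130 x 50 high, loose bystander. Origin: centre of its underside.
Not all that is in view belongs to the job. Leave any pink, purple or turquoise look-alike of the roller alone.

How it is judged:
On the way, in this order (a step that is already met when the one before it is completed fails the run):
1. the roller, square across the card and centred on it within 15 mm, presses the platen down at least 3 mm at the blue-banded end (62 mm or more from the middle) (y of axle in the frame of station between 0.062 and 0.1 m and value of joint platen above 0.003 m and contact force between roller and platen above 3 N and x of axle in the frame of station between -0.015 and 0.015 m and angle between the x axis of axle and the x axis of station, either way round below 0.2 rad), for 0.2 s.
2. rolling on under pressure, 58 to 24 mm before the middle (y of axle in the frame of station between 0.024 and 0.058 m and value of joint platen above 0.003 m and contact force between roller and platen above 3 N and x of axle in the frame of station between -0.015 and 0.015 m and angle between the x axis of axle and the x axis of station, either way round below 0.2 rad), for 0.1 s.
3. rolling on under pressure, over the middle (y of axle in the frame of station between -0.018 and 0.02 m and value of joint platen above 0.003 m and contact force between roller and platen above 3 N and x of axle in the frame of station between -0.015 and 0.015 m and angle between the x axis of axle and the x axis of station, either way round below 0.2 rad), for 0.1 s.
4. rolling on under pressure, 22 to 58 mm past the middle (y of axle in the frame of station between -0.058 and -0.022 m and value of joint platen above 0.003 m and contact force between roller and platen above 3 N and x of axle in the frame of station between -0.015 and 0.015 m and angle between the x axis of axle and the x axis of station, either way round below 0.2 rad), for 0.1 s.
5. under pressure at the plain end (62 mm or more past the middle), the drum having turned at least 3 rad (y of axle in the frame of station between -0.1 and -0.062 m and value of joint platen above 0.003 m and contact force between roller and platen above 3 N and x of axle in the frame of station between -0.015 and 0.015 m and angle between the x axis of axle and the x axis of station, either way round below 0.2 rad and (value of joint drum above 3 rad or value of joint drum below -3 rad)), for 0.1 s.
6. the roller hangs on its rest again, let go (x of axle in the frame of rest between -0.012 and 0.012 m and y of axle in the frame of rest between -0.015 and 0.015 m and z of axle in the frame of rest between 0.027 and 0.037 m and angle between grip's own z axis and vertical below 0.1 rad and angle between the x axis of axle and the x axis of rest, either way round below 0.2 rad and linear speed of roller below 0.02 m/s and contact force between the fingers and roller below 0.2 N), for 0.3 s.
7. the green button is held down (6 mm or more) for 1.8 s (value of joint green above 0.006 m), for 1.8 s.
8. the green button is released (value of joint green below 0.0015 m), for 0.2 s.
At the end, for the whole second after the job is handed in: The roller is at rest on its rest, ears on the posts (within 12 mm along the axle, 15 mm across, 5 mm in height, upright within 0.1 rad, axle within 0.2 rad of the rest's x), let go; platen up; both buttons up (x of axle in the frame of rest between -0.012 and 0.012 m and y of axle in the frame of rest between -0.015 and 0.015 m and z of axle in the frame of rest between 0.027 and 0.037 m and angle between grip's own z axis and vertical below 0.1 rad and angle between the x axis of axle and the x axis of rest, either way round below 0.2 rad and linear speed of roller below 0.02 m/s and value of joint each of green, red, platen below 0.0015 m); the robot touches nothing.
It fails at once if the platen is pushed down onto its stop (over 17 mm) (value of joint platen above 0.017 m).
It fails at once if the red button is pressed 3 mm or more (value of joint red above 0.003 m).
It fails at once if the gripper touches the card or platen (contact force between the fingers and platen above 1 N).
It fails at once if the roller is tipped over (angle between grip's own z axis and vertical above 0.6 rad).
It fails at once if the bottle, vial or carton is moved more than 30 mm (distance of any of stock_bottle, amber_vial, carton from where it was at the start of the episode above 0.03 m).
It also fails if it takes over 72 s, if anything falls off the work surface, if the arm or the gripper's body presses on something with over 40 N, if the wrist force passes 120 N, or if a joint passes its speed limit or range.

## Working session

There is one attempt and no reset: what is moved stays moved. The work goes in short steps, Python scripts to look and compute and a tool call to move; the robot and the scene stay as the last step left them, time stands still between calls to the robot, and variables do not carry over. Pictures are saved under pics/ and viewed, and the job is handed in when it is done.

Besides the shell and the picture viewer there is one more tool, called after "Call:" by a JSON object that holds its "name" and its "arguments", one argument or row to a line. drive_tool: Moves the arm, as the interface text tells. Its arguments: {"type":"object","properties":{"series":{"type":"array"},"grip":{"type":"number"},"newtons":{"type":"number"}},"required":["series"]}

```bash
mkdir -p pics
python3 - <<'E'
from plant import ctrl
import cv2,numpy as np
s=ctrl.get_state();print(s)
for n in ["scene","top","wrist"]:
    c=ctrl.read_camera(n);cv2.imwrite(f"pics/{n}0.png",c["img"][:,:,::-1]);np.savez(f"pics/{n}0.npz",**c)
    print(n,c["camera_matrix"].tolist(),c["R"].round(4).tolist(),c["t"].round(4).tolist())
E
```

```text
{'time': 0.0, 'qpos': array([-1.35500617e+00,  2.87178871e-01,  1.57819450e+00, -1.32437971e-05,
        1.27853817e+00, -1.49989992e-01]), 'dq': array([ 9.35286644e-04,  6.72215367e-04,  2.71839568e-04, -1.16763711e-03,
        9.80146688e-05,  1.94003525e-03]), 'joint_efforts': array([-5.37170240e-05, -4.05981553e+01, -2.92626393e+01, -1.19237484e-04,
        5.61918292e-03, -7.15178700e-06]), 'eef_pos': array([ 0.24132845, -0.62971645,  0.24092884]), 'tcp_rot': array([-0.69528162, -0.12942357,  0.69534451, -0.12778506]), 'contact_force': array([0.24371237, 0.23135299, 0.00932717]), 'wrist_torque': array([ 0.01877602, -0.00644101, -0.04956197]), 'opening': 0.9996212432848441}
scene [[457.8047942595856, 0.0, 323.61873611612936], [0.0, 457.8047942595856, 241.31054905412785], [0.0, 0.0, 1.0]] [[-0.848, 0.5299, 0.0112], [0.3239, 0.5348, -0.7805], [-0.4196, -0.6582, -0.6251]] [0.3956, -0.0828, 1.3327]
top [[465.03306473571706, 0.0, 324.7661674942505], [0.0, 465.03306473571706, 246.4179440377954], [0.0, 0.0, 1.0]] [[0.0012, -1.0, 0.0002], [-0.9954, -0.0012, -0.096], [0.096, -0.0001, -0.9954]] [0.0091, 0.4768, 1.4538]
wrist [[429.7432631334764, 0.0, 324.18815411991267], [0.0, 429.7432631334764, 236.64759549141834], [0.0, 0.0, 1.0]] [[0.357, -0.9341, -0.0029], [-0.8877, -0.3402, 0.3102], [-0.2907, -0.1082, -0.9507]] [-0.674, -0.0391, 0.3812]
```

View pics/scene0.png

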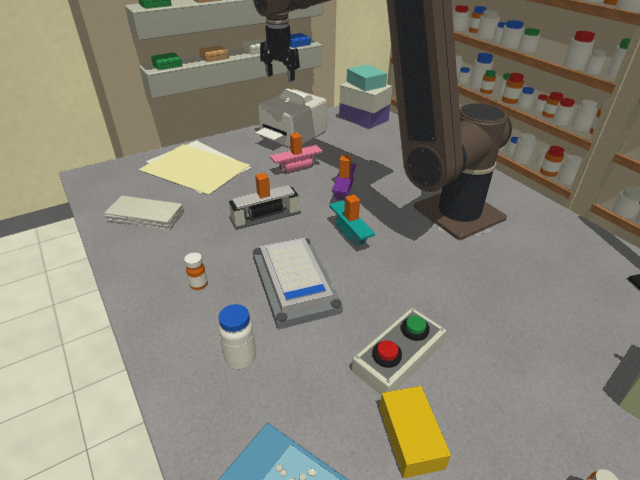

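View pics/top0.png

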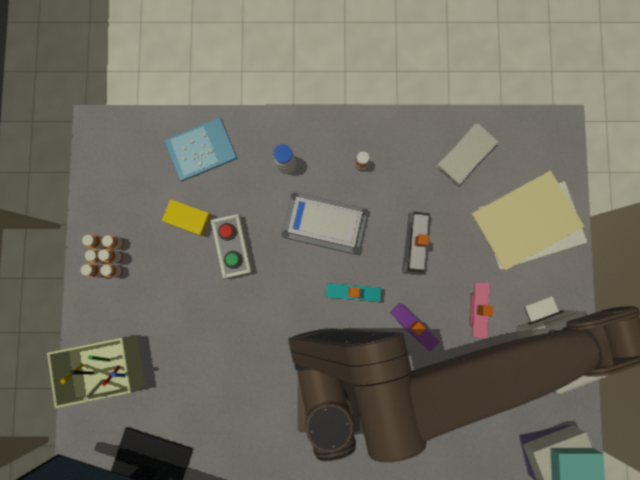

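View pics/wrist0.png

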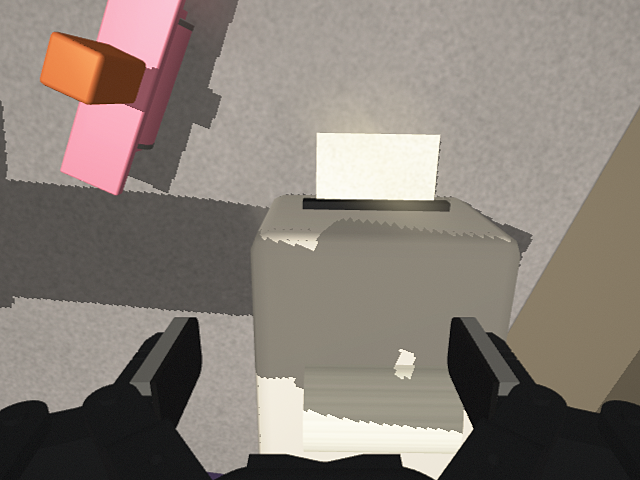

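The top view shows the real roller (grey yoke, orange grip) at about (420,241) on its rest, the station at (326,223) with the blue band at (299,216), green at (233,259) and red at (227,231). The scene view agrees: roller (263,190), station (297,280). Next I measure them.

```bash
cat > h.py <<'E'
import cv2,numpy as np
def load(n): return dict(np.load(f"pics/{n}.npz"))
def ray(c,px,z):
    d=c["R"].T@np.linalg.inv(c["camera_matrix"])@np.array([px[0],px[1],1.]);o=-c["R"].T@c["t"]
    return o+d*(z-o[2])/d[2]
def proj(c,X):
    p=c["camera_matrix"]@(c["R"]@np.asarray(X)+c["t"]);return p[:2]/p[2]
def tri(obs):
    A=np.zeros((3,3));b=np.zeros(3)
    for c,px in obs:
        d=c["R"].T@np.linalg.inv(c["camera_matrix"])@np.array([px[0],px[1],1.]);d/=np.linalg.norm(d);o=-c["R"].T@c["t"]
        M=np.eye(3)-np.outer(d,d);A+=M;b+=M@o
    return np.linalg.solve(A,b)
def blobs(img,lo,hi,roi=None,mn=15):
    h=cv2.cvtColor(img,cv2.COLOR_RGB2HSV);m=cv2.inRange(h,np.array(lo),np.array(hi))
    if roi is not None:
        k=np.zeros_like(m);x0,y0,x1,y1=roi;k[y0:y1,x0:x1]=255;m&=k
    cs,_=cv2.findContours(m,cv2.RETR_EXTERNAL,cv2.CHAIN_APPROX_NONE)
    out=[]
    for q in cs:
        M=cv2.moments(q)
        if M["m00"]>=mn: out.append((M["m00"],M["m10"]/M["m00"],M["m01"]/M["m00"],cv2.minAreaRect(q),q))
    return sorted(out,key=lambda t:-t[0])
E
python3 - <<'E'
from h import *
for n,rois in [("top0",[(395,205,440,280),(280,185,375,260),(205,205,255,285)]),("scene0",[(225,165,305,225),(250,235,345,325),(350,305,450,390)])]:
    c=load(n);im=c["img"]
    for nm,lo,hi,k,z in [("orange",(5,150,90),(18,255,255),0,.12),("blue",(105,130,60),(125,255,255),1,.054),("green",(55,120,40),(85,255,255),2,.066),("red",(0,170,60),(4,255,255),2,.066),("redb",(172,150,60),(180,255,255),2,.066),]:
        for b in blobs(im,lo,hi,rois[k])[:2]:print(n,nm,[round(v,1) for v in b[:3]],np.round(cv2.boxPoints(b[3]),1).tolist(),ray(c,b[1:3],z).round(4))
    x0,y0,x1,y1=(205,180,445,285) if n=="top0" else (220,160,450,390)
    f=800//(x1-x0) if n=="top0" else 2.5
    cv2.imwrite(f"pics/{n}c.png",cv2.resize(im[y0:y1,x0:x1,::-1],None,fx=f,fy=f,interpolation=cv2.INTER_CUBIC))
    print(f)
E
```

```text
top0 orange [93.0, 421.8, 239.7] [[416.0, 235.0], [427.0, 235.0], [427.0, 244.0], [416.0, 244.0]] [ 0.488  -0.2785  0.12  ]
top0 blue [96.0, 298.4, 215.5] [[293.1000061035156, 227.5], [299.5, 201.89999389648438], [304.0, 203.0], [297.6000061035156, 228.60000610351562]] [0.5709 0.0922 0.054 ]
top0 green [102.0, 231.9, 258.8] [[224.0, 259.0], [232.0, 251.0], [240.0, 259.0], [232.0, 267.0]] [0.434  0.2953 0.066 ]
top0 red [102.5, 225.8, 230.6] [[220.0, 225.0], [232.0, 225.0], [232.0, 236.0], [220.0, 236.0]] [0.5215 0.316  0.066 ]
3
scene0 orange [247.0, 262.6, 184.8] [[255.39999389648438, 173.60000610351562], [267.3999938964844, 172.39999389648438], [269.79998779296875, 196.1999969482422], [257.70001220703125, 197.39999389648438]] [ 0.5005 -0.2537  0.12  ]
scene0 blue [233.0, 304.1, 291.3] [[283.70001220703125, 292.5], [323.0, 283.5], [324.5, 290.20001220703125], [285.20001220703125, 299.29998779296875]] [0.5739 0.0903 0.054 ]
scene0 green [274.5, 415.5, 324.6] [[406.0, 316.0], [426.0, 316.0], [426.0, 333.0], [406.0, 333.0]] [0.437 0.297 0.066]
scene0 red [303.5, 387.4, 350.1] [[377.0, 341.0], [397.0, 341.0], [397.0, 360.0], [377.0, 360.0]] [0.5239 0.3173 0.066 ]
2.5
```

View pics/top0c.png

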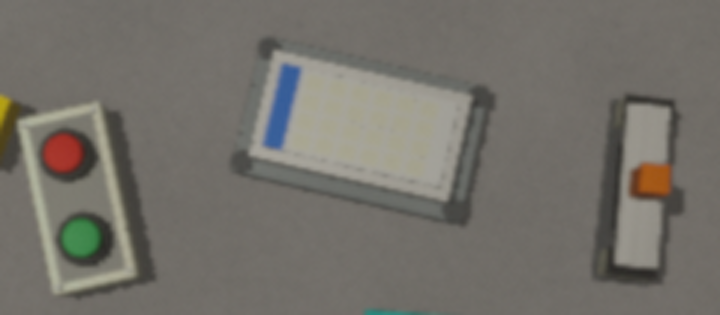

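View pics/scene0c.png

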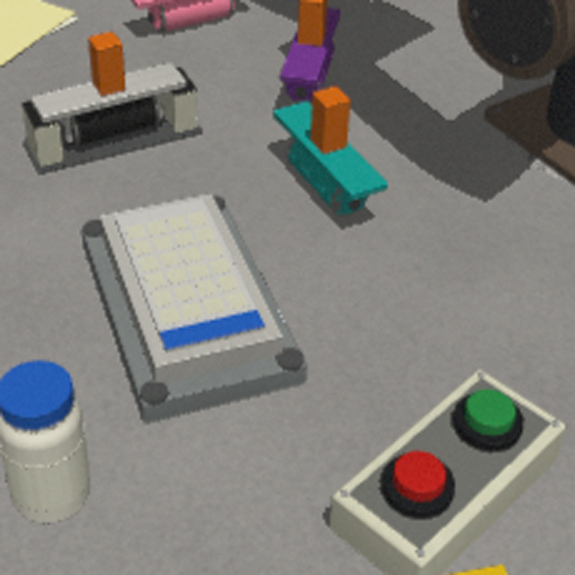

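Run:
```python
from h import *
c=load("top0");im=c["img"];d=load("scene0");jm=d["img"]
def quad(c,im,lo,hi,roi,z,extra=None):
    h=cv2.cvtColor(im,cv2.COLOR_RGB2HSV);m=cv2.inRange(h,np.array(lo),np.array(hi))
    if extra: m|=cv2.inRange(h,np.array(extra[0]),np.array(extra[1]))
    k=np.zeros_like(m);x0,y0,x1,y1=roi;k[y0:y1,x0:x1]=255;m&=k
    m=cv2.morphologyEx(m,cv2.MORPH_CLOSE,np.ones((3,3)))
    cs,_=cv2.findContours(m,cv2.RETR_EXTERNAL,cv2.CHAIN_APPROX_NONE);q=max(cs,key=cv2.contourArea)
    W=np.array([ray(c,p[0],z)[:2] for p in q])
    r=cv2.minAreaRect((W*1000).astype(np.float32));print(cv2.contourArea(q),"rect",np.round(r[0],1),np.round(r[1],1),round(r[2],1));return m
print(im[243,335], im[225,418], im[190,330],jm[280,290],jm[198,265],jm[290,260])
for (cc,ii,n,r1,r2) in [(c,im,"top",(283,190,372,256),(398,205,436,280)),(d,jm,"scene",(250,235,335,315),(225,180,305,225))]:
    for v in (150,160,170,185): 
        print(n,v);quad(cc,ii,(0,0,v),(180,60,255),r1,.05,((105,130,60),(125,255,255)));quad(cc,ii,(0,0,v),(180,60,255),r2,.070)
# band
for cc,n in((c,"top"),(d,"scene")):
    b=blobs(cc["img"],(105,130,60),(125,255,255),(280,185,375,260) if n=="top" else (250,235,345,325))[0]
    W=np.array([ray(cc,p[0],.054)[:2] for p in b[4]]);r=cv2.minAreaRect((W*1000).astype(np.float32));print("band",r)
print("grip",tri([(c,(421.8,239.7)),(d,(262.6,184.8))]))
```

```text
[106 105  98] [151 148 139] [113 110 105] [194 193 188] [187 185 178] [144 141 138]
top 150
2222.5 rect [553.5  11. ] [208.4 112. ] 77.0
142.0 rect [ 538.1 -282.2] [31.5 57.2] 84.2
top 160
1830.0 rect [553.6  15.4] [195.3 107. ] 76.7Traceback (most recent call last):
  File "<stdin>", line 14, in <module>
  File "<stdin>", line 8, in quad
ValueError: max() iterable argument is empty
```

Run:
```python
from h import *
from scipy.spatial.transform import Rotation as Rn
print(Rn.from_quat([-0.69528162, -0.12942357,  0.69534451, -0.12778506]).as_matrix().round(3))
c=load("top0");im=c["img"];d=load("scene0");jm=d["img"]
print("grip",tri([(c,(421.8,239.7)),(d,(262.6,184.8))]))
# grip top-face corners picked by crop: top x3 off (205,180)
# yoke plate ends, crop corners
for p in [(625,102),(673,104),(660,268),(614,266)]: print(ray(c,(205+p[0]/3,180+p[1]/3),.070).round(4))
for p in [(30,97),(183,66),(198,86),(40,118)]: print("s",ray(d,(220+p[0]/2.5,160+p[1]/2.5),.070).round(4))
print(ray(d,(220+94/2.5,160+37/2.5),.132), ray(c,(205+655/3,180+179/3),.132))
for n,roi in(("purple",(380,290,450,360)),("teal",(320,275,390,310))):
  print(n,ray(c,((roi[0]+roi[2])/2,(roi[1]+roi[3])/2),.06))
```

```text
[[-0.001  0.358 -0.934]
 [ 0.002 -0.934 -0.358]
 [-1.    -0.002 -0.   ]]
grip [ 0.48916119 -0.28186813  0.10152739]
[ 0.5734 -0.2643  0.07  ]
[ 0.5714 -0.3137  0.07  ]
[ 0.4022 -0.297   0.07  ]
[ 0.4042 -0.2502  0.07  ]
s [ 0.5713 -0.3061  0.07  ]
s [ 0.3972 -0.2759  0.07  ]
s [ 0.4032 -0.2308  0.07  ]
s [ 0.5783 -0.2631  0.07  ]
[ 0.49753175 -0.28824084  0.132     ] [ 0.48662513 -0.28045582  0.132     ]
purple [ 0.23311343 -0.26543176  0.06      ]
teal [ 0.33140053 -0.08316706  0.06      ]
```

Add to h.py:
```python
from scipy.spatial.transform import Rotation as Rn
def togo(ctrl,target,yaw=None):
    s=ctrl.get_state();M=Rn.from_quat(s["tcp_rot"]).as_matrix()
    d=M.T@(np.array(target)-s["eef_pos"])/.05
    print("t",round(s["time"],2),"tcp",s["eef_pos"].round(4),"units",d.round(3),"F",s["contact_force"].round(2),"op",round(s["opening"],3))
    if yaw is not None: # yaw of tool y in deg; tool x straight down
        y=np.array([np.cos(np.radians(yaw)),np.sin(np.radians(yaw)),0]);x=np.array([0,0,-1.]);T=np.c_[x,y,np.cross(x,y)]
        print("turn deg (tool)",np.degrees(Rn.from_matrix(M.T@T).as_rotvec()).round(2))
```

```text
(no output)
```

Call:
{"name": "drive_tool", "arguments": {
  "series": [
    [[0,-0.53,-0.79],[0,0,0]],
    [[0,-0.53,-0.79],[0,0,0]],
    [[0,-0.53,-0.79],[0,0,0]],
    [[0,-0.53,-0.79],[0,0,0]],
    [[0,-0.53,-0.79],[0,0,0]]
  ],
  "grip": 1,
  "newtons": 80
}}

```text
time: 0.65
eef_pos: [0.3782, -0.4337, 0.238]
tcp_rot: [-0.696, -0.126, 0.697, -0.123]
contact_force: [-0.2, -1.2, 0.0]
opening: 1.0
```

Call:
{"name": "drive_tool", "arguments": {
  "series": [
    [[0,-0.52,-0.79],[0,0,0]],
    [[0,-0.52,-0.79],[0,0,0]],
    [[0,-0.52,-0.79],[8,0,0]],
    [[0,-0.4,-0.85],[8,0,0]],
    [[0,0,0],[8,0,0]]
  ]
}}

```text
time: 1.15
eef_pos: [0.5025, -0.2811, 0.2372]
tcp_rot: [-0.706, 0.02, 0.708, 0.025]
contact_force: [-0.8, -0.5, 0.8]
opening: 0.994
```

Run:
```python
from plant import ctrl
from h import *
togo(ctrl,(.488,-.281,.25),-96)
c=ctrl.read_camera("wrist");np.savez("pics/w1.npz",**c);cv2.imwrite("pics/w1.png",c["img"][:,:,::-1])
```

```text
t 1.15 tcp [ 0.5025 -0.2811  0.2372] units [-0.255  0.014  0.29 ] F [-0.76 -0.45  0.85] op 0.994
turn deg (tool) [2.34 0.16 0.37]
```

View pics/w1.png

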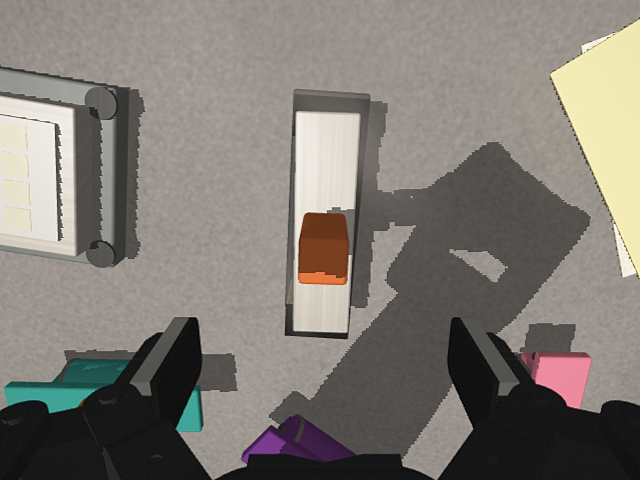

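Run:
```python
from h import *
c=load("w1");im=c["img"];g=cv2.cvtColor(im,cv2.COLOR_RGB2GRAY)
print("cam",-c["R"].T@c["t"])
m=cv2.inRange(g,185,255);k=np.zeros_like(m);k[100:340,285:375]=255;m&=k;m=cv2.morphologyEx(m,cv2.MORPH_OPEN,np.ones((3,3)))
pts=np.argwhere(m)[:,::-1]
W=np.array([ray(c,p,.07)[:2] for p in pts])*1000
r=cv2.minAreaRect(W.astype(np.float32));print(r)
# per-row edge fit
L=[];Rr=[]
for y in list(range(120,200))+list(range(290,328)):
    xs=np.where(m[y])[0]
    if len(xs)>30:L.append(ray(c,(xs[0],y),.07));Rr.append(ray(c,(xs[-1],y),.07))
for q in(L,Rr):
    q=np.array(q);v=np.polyfit(q[:,0],q[:,1],1);print("edge slope deg",np.degrees(np.arctan(v[0])),"y at .49",np.polyval(v,.49))
ys=[y for y in range(100,340) if m[y].sum()>30*255];print(ys[0],ys[-1],ray(c,(329,ys[0]),.07),ray(c,(322,ys[-1]),.07))
for b in blobs(im,(5,120,40),(18,255,255),(280,190,370,300)): print(b[:4],[ (ray(c,p,.132)).round(4).tolist() for p in [(299,272),(348,272),(346,284),(299,284)]])
cv2.imwrite("pics/w1c.png",cv2.resize(im[195:300,280:370,::-1],None,fx=5,fy=5))
```

```text
cam [ 0.58317649 -0.28717704  0.36849563]
((489.4491882324219, -278.15191650390625), (42.04778289794922, 165.72152709960938), 84.23943328857422)
edge slope deg -5.556752104047977 y at .49 -0.2575924361590716
edge slope deg -5.814541572803788 y at .49 -0.29896247826458067
113 331 [ 0.57164771 -0.28753652  0.07      ] [ 0.40698706 -0.27191824  0.07      ]
(3251.5, 323.1461889384386, 249.18494028397149, ((323.4031982421875, 248.21084594726562), (49.432762145996094, 71.34735870361328), 2.045408248901367)) [[0.4842, -0.264, 0.132], [0.4824, -0.2932, 0.132], [0.4747, -0.2916, 0.132], [0.4764, -0.2634, 0.132]]
```

View pics/w1c.png

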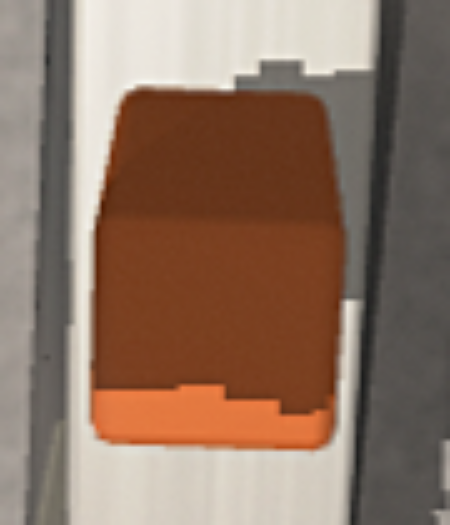

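The wrist view shows the yoke plate from (297,111) to (348,331) and the grip's top face centred at about (323,261). The two agree on a grip centre of (0.489, -0.278) with the axle at -5.7°.

Run:
```python
from plant import ctrl
from h import *
togo(ctrl,(.489,-.278,.097),-95.7)
```

```text
t 1.2 tcp [ 0.5012 -0.2823  0.237 ] units [ 2.801 -0.052  0.238] F [0.49 0.39 0.01] op 0.997
turn deg (tool) [1.75 0.24 0.34]
```

Call:
{"name": "drive_tool", "arguments": {
  "series": [
    [[0.2,-0.05,0.24],[1.75,0.24,0.34]],
    [[0.4,0,0],[0,0,0]],
    [[0.4,0,0],[0,0,0]]
  ]
}}

```text
time: 1.5
eef_pos: [0.4905, -0.2799, 0.189]
tcp_rot: [0.708, -0.034, -0.705, -0.031]
contact_force: [-0.9, -0.5, -0.7]
opening: 0.999
```

Run:
```python
from plant import ctrl
from h import *
togo(ctrl,(.489,-.278,.097),-95.7)
```

```text
t 1.5 tcp [ 0.4905 -0.2799  0.189 ] units [ 1.839 -0.043  0.044] F [-0.94 -0.54 -0.65] op 0.999
turn deg (tool) [ 0.43 -0.31 -0.27]
```

Call:
{"name": "drive_tool", "arguments": {
  "series": [
    [[0.5,-0.04,0.03],[0.4,-0.3,-0.3]],
    [[0.5,0,0],[0,0,0]],
    [[0.5,0,0],[0,0,0]],
    [[0.3,0,0],[0,0,0]],
    [[0,0,0],[0,0,0]]
  ]
}}

```text
time: 2.0
eef_pos: [0.4846, -0.2788, 0.0919]
tcp_rot: [-0.704, 0.031, 0.708, 0.034]
contact_force: [-0.2, 0.4, -0.6]
opening: 1.002
```

Run:
```python
from plant import ctrl
from h import *
togo(ctrl,(.489,-.278,.097),-95.7)
c=ctrl.read_camera("wrist");np.savez("pics/w2.npz",**c);cv2.imwrite("pics/w2.png",c["img"][:,:,::-1])
```

```text
t 2.0 tcp [ 0.4846 -0.2788  0.0919] units [-0.103 -0.024 -0.085] F [-0.19  0.38 -0.63] op 1.002
turn deg (tool) [0.5  0.35 0.22]
```

View pics/w2.png

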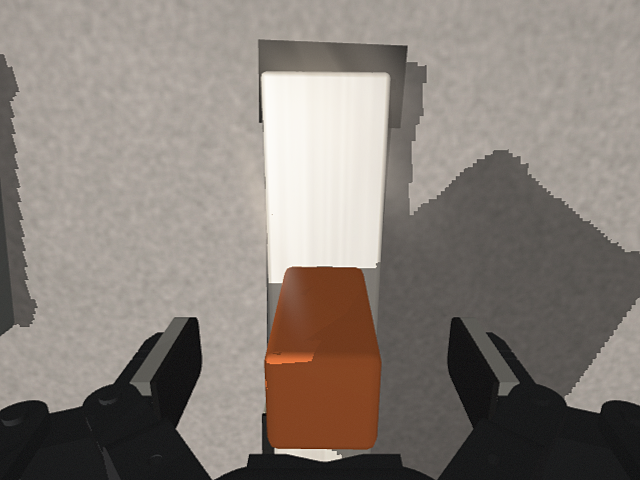

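The grip block (columns 265–380) stands centred between the open pads. I make a small correction and close.

Call:
{"name": "drive_tool", "arguments": {
  "series": [
    [[-0.05,-0.02,-0.08],[0.5,0.3,0.2]],
    [[0,0,0],[0,0,0]]
  ]
}}

```text
time: 2.25
eef_pos: [0.49, -0.2799, 0.0975]
tcp_rot: [0.707, -0.036, -0.705, -0.034]
contact_force: [-0.6, 0.5, 0.6]
opening: 0.996
```

Call:
{"name": "drive_tool", "arguments": {
  "series": [
    [[0,0,0],[0,0,0]],
    [[0,0,0],[0,0,0]],
    [[0,0,0],[0,0,0]],
    [[0,0,0],[0,0,0]],
    [[0,0,0],[0,0,0]]
  ],
  "grip": -1,
  "newtons": 90
}}

```text
time: 2.75
eef_pos: [0.492, -0.2808, 0.1014]
tcp_rot: [0.709, -0.037, -0.703, -0.033]
contact_force: [0.6, -0.6, -3.0]
opening: 0.342
```

Run:
```python
from plant import ctrl
from h import *
togo(ctrl,(.489,-.278,.097),-95.7)
print(ctrl.get_state()["wrist_torque"])
c=ctrl.read_camera("wrist");np.savez("pics/w3.npz",**c);cv2.imwrite("pics/w3.png",c["img"][:,:,::-1])
```

```text
t 2.75 tcp [ 0.492  -0.2808  0.1014] units [ 0.088 -0.05   0.066] F [ 0.61 -0.6  -3.05] op 0.342
turn deg (tool) [ 0.04 -0.5  -0.32]
[-0.23974714  0.00199908  0.01670264]
```

View pics/w3.png

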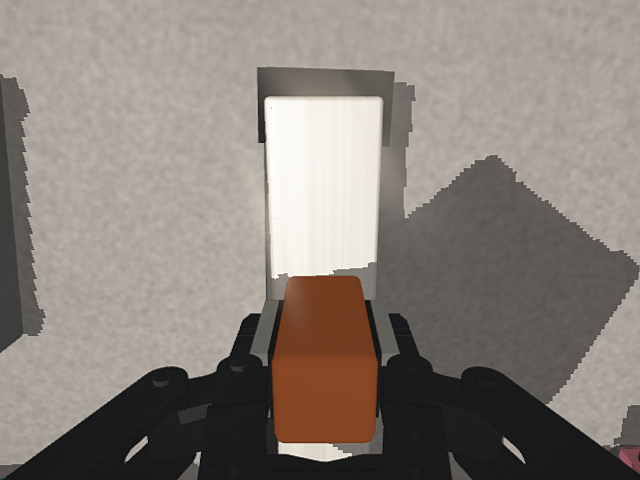

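Call:
{"name": "drive_tool", "arguments": {
  "series": [
    [[-0.2,0,0],[0,0,0]],
    [[-0.4,0,0],[0,0,0]],
    [[-0.5,0,0],[0,0,0]],
    [[-0.5,0,0],[0,0,0]],
    [[-0.4,0,0],[0,0,0]]
  ]
}}

```text
time: 3.3
eef_pos: [0.4847, -0.275, 0.1937]
tcp_rot: [-0.702, 0.031, 0.711, 0.039]
contact_force: [0.4, 1.4, -5.3]
opening: 0.344
```

Run:
```python
from plant import ctrl
from h import *
togo(ctrl,(.571,.0875,.21),-103)
for n in("wrist","scene"):
    c=ctrl.read_camera(n);np.savez(f"pics/{n}4.npz",**c);cv2.imwrite(f"pics/{n}4.png",c["img"][:,:,::-1])
```

```text
t 3.3 tcp [ 0.4847 -0.275   0.1937] units [-0.271 -7.388 -0.998] F [ 0.36  1.38 -5.32] op 0.344
turn deg (tool) [7.33 0.81 0.49]
```

View pics/wrist4.png

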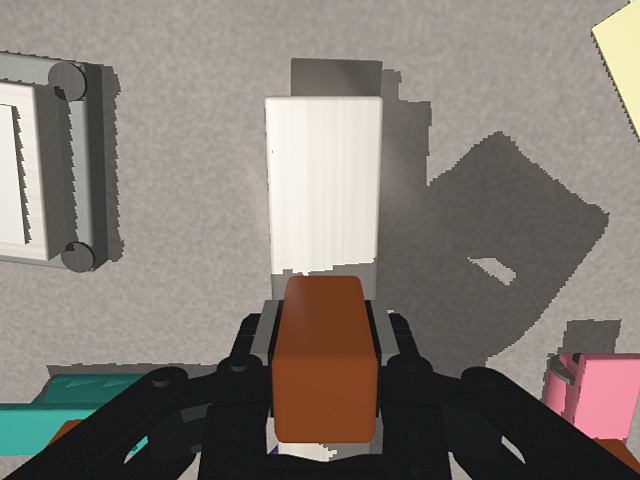

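View pics/scene4.png

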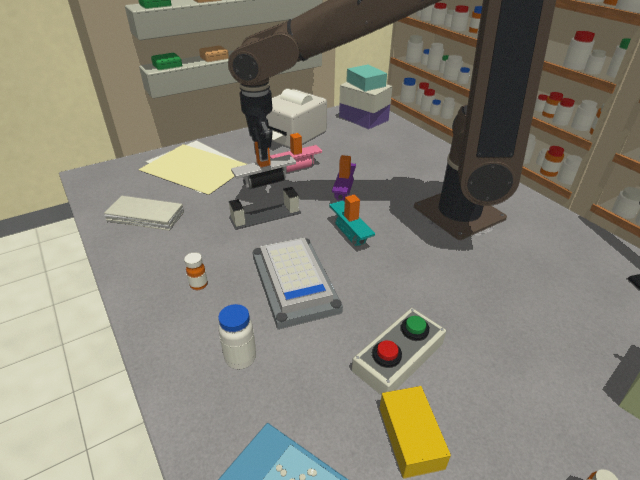

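The roller is lifted level, at (265,173) in the scene view, and sits unchanged in the jaws (yoke at columns 265–382 in the wrist view). The empty rest shows beneath it. I move over the middle of the station to measure it.

Call:
{"name": "drive_tool", "arguments": {
  "series": [
    [[-0.05,-0.85,-0.12],[1.5,0.2,0.1]],
    [[-0.05,-0.85,-0.12],[1.5,0.2,0.1]],
    [[-0.05,-0.85,-0.12],[1.5,0.2,0.1]],
    [[-0.05,-0.85,-0.12],[1.5,0.1,0.1]],
    [[-0.05,-0.85,-0.12],[1.5,0.1,0.1]]
  ]
}}

```text
time: 3.9
eef_pos: [0.5447, -0.0688, 0.1997]
tcp_rot: [-0.699, 0.088, 0.704, 0.086]
contact_force: [-0.1, -0.5, -5.6]
opening: 0.341
```

Run:
```python
from plant import ctrl
from h import *
togo(ctrl,(.553,.011,.21),-103.3)
```

```text
t 3.9 tcp [ 0.5447 -0.0688  0.1997] units [-0.21  -1.588  0.231] F [-0.08 -0.54 -5.64] op 0.341
turn deg (tool) [-0.83  0.36 -0.21]
```

Call:
{"name": "drive_tool", "arguments": {
  "series": [
    [[-0.1,-0.7,0.1],[-0.8,0.3,-0.2]],
    [[-0.1,-0.7,0.1],[0,0,0]],
    [[0,0,0],[0,0,0]]
  ]
}}

```text
time: 4.2
eef_pos: [0.549, 0.0101, 0.2031]
tcp_rot: [-0.699, 0.079, 0.706, 0.081]
contact_force: [0.4, -0.2, -6.5]
opening: 0.343
```

Run:
```python
from plant import ctrl
from h import *
togo(ctrl,(.553,.011,.21),-103.3)
for n in("wrist",):
    c=ctrl.read_camera(n);np.savez(f"pics/{n}5.npz",**c);cv2.imwrite(f"pics/{n}5.png",c["img"][:,:,::-1])
```

```text
t 4.2 tcp [0.549  0.0101 0.2031] units [-0.139 -0.036 -0.073] F [ 0.41 -0.19 -6.51] op 0.343
turn deg (tool) [0.28 0.66 0.14]
```

View pics/wrist5.png

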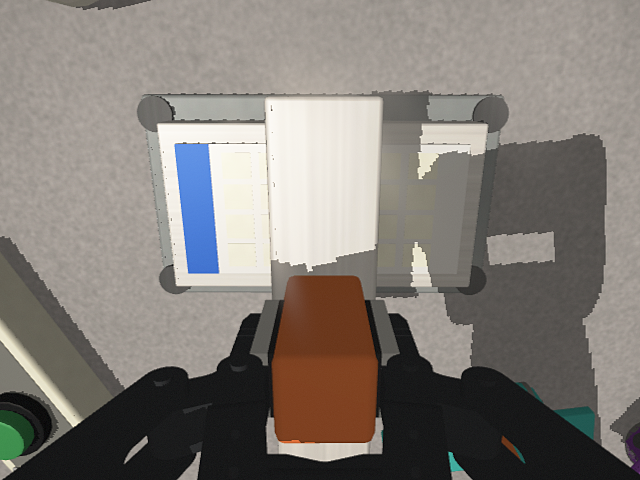

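Run:
```python
from h import *
c=load("wrist5");im=c["img"]
b=blobs(im,(100,100,60),(125,255,255),(150,120,240,290))[0]
W=np.array([ray(c,p[0],.054)[:2] for p in b[4]])*1000
r=cv2.minAreaRect(W.astype(np.float32));print(r); print(cv2.boxPoints(r))
cv2.imwrite("pics/w5a.png",cv2.resize(im[85:305,125:275,::-1],None,fx=3.5,fy=2.7))
cv2.imwrite("pics/w5b.png",cv2.resize(im[85:305,375:525,::-1],None,fx=3.5,fy=2.7))
cv2.imwrite("pics/w5ab.png",np.hstack([cv2.resize(im[85:305,x:x+150,::-1],None,fx=2.6,fy=2.6) for x in(130,370)]))
```

```text
((573.4722900390625, 93.07527923583984), (21.768596649169922, 89.21122741699219), 76.79558563232422)
[[527.55975   92.66782 ]
 [614.4123    72.289665]
 [619.3848    93.482735]
 [532.5323   113.86089 ]]
```

View pics/w5ab.png

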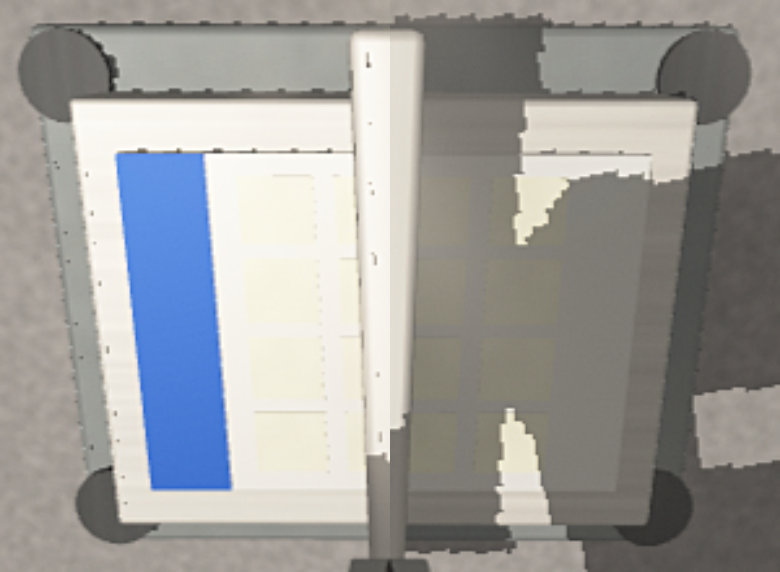

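Run:
```python
from h import *
c=load("wrist5")
P=[ray(c,p,.05) for p in [(157.7,123.5),(487.3,122.7),(469.2,286.9),(175.4,285.8)]]
print(np.round(P,4).tolist(),np.mean(P,axis=0), np.linalg.norm(P[0]-P[1]),np.linalg.norm(P[3]-P[2]),np.linalg.norm(P[0]-P[3]))
for a,b in((1,0),(2,3)): v=P[b]-P[a];print(np.degrees(np.arctan2(v[1],v[0])))
for a,b in((0,3),(1,2)): v=P[a]-P[b];print(np.degrees(np.arctan2(v[1],v[0])))
e=np.mean([ray(c,p,.054) for p in [(470.4,143.8),(456.5,273.5)]],axis=0);s=np.array([.57347,.09308,.054])
v=s-e;print("cardend",e,np.linalg.norm(v),np.degrees(np.arctan2(v[1],v[0])),"centre",s-v/np.linalg.norm(v)*.084)
# roller in tool frame: yoke top edges
for z in (.17,):
  pass
st=__import__("plant").ctrl.get_state();M=Rn.from_quat(st["tcp_rot"]).as_matrix()
A=ray(c,(266,97),st["eef_pos"][2]-.0314);B=ray(c,(382,97),st["eef_pos"][2]-.0314);m=(A+B)/2
print("yoke far edge", A,B,np.linalg.norm(A-B),"rel tcp",M.T@(m-st["eef_pos"]),"angle",np.degrees(np.arctan2(*(B-A)[[1,0]])))
```

```text
[[0.6338, 0.1006, 0.05], [0.5867, -0.1049, 0.05], [0.474, -0.0798, 0.05], [0.5228, 0.1278, 0.05]] [0.55431435 0.01094756 0.05      ] 0.2108493411233398 0.2132009182283202 0.114253273060456
77.08831080192994
76.78434452554245
-13.754776542015371
-12.58023001895183
cardend [ 0.53262151 -0.08143416  0.054     ] 0.1792311085922954 76.82596753797012 centre [0.55432559 0.01129069 0.054     ]
yoke far edge [0.63163827 0.01282664 0.1708249 ] [ 0.62219464 -0.02789762  0.1708249 ] 0.04180486995385879 rel tcp [ 0.03036999 -0.00228673 -0.08046193] angle -103.0556801175694
```

```bash
cat >> h.py <<'E'
def stn(ctrl):
    s=ctrl.get_state();a=np.radians(76.9);M=Rn.from_quat(s["tcp_rot"]).as_matrix()
    p=s["eef_pos"]+M@np.array([.091,-.002,.0035])  # drum underside
    d=p[:2]-np.array([.5543,.0111]);ys=np.array([np.cos(a),np.sin(a)]);xs=np.array([np.sin(a),-np.cos(a)])
    print("station x %.1f y %.1f mm  drum bottom z %.1f mm"%(d@xs*1e3,d@ys*1e3,p[2]*1e3),"axle yaw",np.degrees(np.arctan2(-M[1,2],-M[0,2])).round(1),"(want -13.1) tilt",(np.degrees(np.arcsin(M[2,1:]))).round(2))
E
python3 - <<'E'
from plant import ctrl
from h import *
togo(ctrl,(.576,.088,.165),-103.1);stn(ctrl)
E
```

```text
t 4.25 tcp [0.5484 0.0083 0.2022] units [ 0.742 -1.677 -0.187] F [-0.16 -1.51 -5.88] op 0.337
turn deg (tool) [0.05 0.74 0.01]
station x -9.8 y -2.0 mm  drum bottom z 111.3 mm axle yaw -13.0 (want -13.1) tilt [-0.01  0.74]
```

Call:
{"name": "drive_tool", "arguments": {
  "series": [
    [[0.1,-0.5,-0.1],[0,0.7,0]],
    [[0.1,-0.6,-0.1],[0,0,0]],
    [[0.1,-0.4,-0.05],[0,0,0]],
    [[0.1,0,0],[0,0,0]]
  ]
}}

```text
time: 4.65
eef_pos: [0.5755, 0.0768, 0.1752]
tcp_rot: [-0.699, 0.083, 0.705, 0.08]
contact_force: [-0.5, -0.8, -5.4]
opening: 0.344
```

Run:
```python
from plant import ctrl
from h import *
togo(ctrl,(.576,.088,.155),-103.1);stn(ctrl)
```

```text
t 4.65 tcp [0.5755 0.0768 0.1752] units [ 0.404 -0.222  0.038] F [-0.48 -0.78 -5.43] op 0.344
turn deg (tool) [-0.14  0.46 -0.26]
station x 1.5 y 70.4 mm  drum bottom z 84.3 mm axle yaw -13.2 (want -13.1) tilt [0.26 0.46]
```

Call:
{"name": "drive_tool", "arguments": {
  "series": [
    [[0.2,-0.22,0.03],[-0.1,0.5,-0.3]],
    [[0.15,0,0],[0,0,0]],
    [[0,0,0],[0,0,0]]
  ]
}}

```text
time: 4.95
eef_pos: [0.5738, 0.0857, 0.1519]
tcp_rot: [-0.7, 0.082, 0.705, 0.081]
contact_force: [0.1, 0.6, -6.1]
opening: 0.34
```

Run:
```python
from plant import ctrl
from h import *
togo(ctrl,(.576,.088,.155),-103.1);stn(ctrl)
c=ctrl.read_camera("wrist");cv2.imwrite("pics/w6.png",c["img"][:,:,::-1]);togo(ctrl,(.576,.088,.155),-103.1)
```

```text
t 4.95 tcp [0.5738 0.0857 0.1519] units [-0.063 -0.054 -0.032] F [ 0.07  0.63 -6.05] op 0.34
turn deg (tool) [-0.16  0.35 -0.14]
station x -2.0 y 78.9 mm  drum bottom z 60.9 mm axle yaw -13.3 (want -13.1) tilt [0.14 0.35]
t 5.0 tcp [0.574  0.0858 0.1523] units [-0.054 -0.053 -0.029] F [-0.53 -0.22 -6.2 ] op 0.343
turn deg (tool) [-0.18  0.33 -0.12]
```

View pics/w6.png

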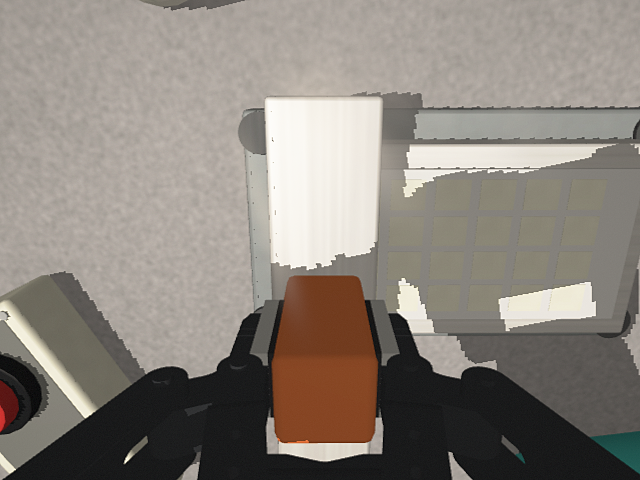

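The yoke covers the blue band, square to the platen's edges (columns 265–382, band hidden beneath). Now I press down in small steps.

Call:
{"name": "drive_tool", "arguments": {
  "series": [
    [[0.1,-0.03,0],[-0.2,0.3,0]],
    [[0.08,0,0],[0,0,0]]
  ]
}}

```text
time: 5.2
eef_pos: [0.575, 0.0863, 0.1443]
tcp_rot: [0.703, -0.082, -0.702, -0.08]
contact_force: [-3.0, -0.1, -0.9]
opening: 0.337
```

Run:
```python
from plant import ctrl
from h import *
togo(ctrl,(.576,.088,.137),-103.1);stn(ctrl)
```

```text
t 5.2 tcp [0.575  0.0863 0.1443] units [ 0.146 -0.039 -0.012] F [-2.95 -0.07 -0.87] op 0.337
turn deg (tool) [-0.05 -0.1  -0.1 ]
station x -0.3 y 79.7 mm  drum bottom z 53.3 mm axle yaw -13.1 (want -13.1) tilt [ 0.1 -0.1]
```

Call:
{"name": "drive_tool", "arguments": {
  "series": [
    [[0.08,0,0],[0,0,0]],
    [[0.06,0,0],[0,0,0]]
  ]
}}

```text
time: 5.4
eef_pos: [0.5753, 0.0862, 0.1397]
tcp_rot: [0.703, -0.082, -0.702, -0.081]
contact_force: [-5.2, 0.3, 3.5]
opening: 0.34
```

Run:
```python
from plant import ctrl
from h import *
togo(ctrl,(.576,.088,.137),-103.1);stn(ctrl)
```

```text
t 5.4 tcp [0.5753 0.0862 0.1397] units [ 0.054 -0.038 -0.006] F [-5.15  0.33  3.49] op 0.34
turn deg (tool) [-0.07 -0.09 -0.07]
station x 0.0 y 79.8 mm  drum bottom z 48.7 mm axle yaw -13.2 (want -13.1) tilt [ 0.07 -0.09]
```

Call:
{"name": "drive_tool", "arguments": {
  "series": [
    [[0.04,0,0.02],[0,0,0]],
    [[0.03,0,0],[0,0,0]],
    [[0.03,0.1,0],[0,0,0]],
    [[0.03,0.15,0],[0,0,0]]
  ]
}}

```text
time: 5.8
eef_pos: [0.5726, 0.0757, 0.1378]
tcp_rot: [0.704, -0.08, -0.701, -0.081]
contact_force: [-4.3, 0.1, 5.0]
opening: 0.335
```

```bash
cat > m.py <<'E'
from plant import ctrl
from h import *
togo(ctrl,(.538,-.074,.137),-103.1);stn(ctrl)
E
python3 m.py
```

```text
t 5.8 tcp [0.5726 0.0757 0.1378] units [ 0.012  3.072 -0.005] F [-4.31  0.13  5.02] op 0.335
turn deg (tool) [-0.01 -0.21  0.08]
station x 0.0 y 69.2 mm  drum bottom z 46.8 mm axle yaw -13.1 (want -13.1) tilt [-0.08 -0.21]
```

Call:
{"name": "drive_tool", "arguments": {
  "series": [
    [[0.03,0.2,0],[0,-0.1,0]],
    [[0.03,0.2,0],[0,0,0]],
    [[0.03,0.2,0],[0,0,0]]
  ]
}}

```text
time: 6.1
eef_pos: [0.5662, 0.0473, 0.1368]
tcp_rot: [0.703, -0.079, -0.702, -0.082]
contact_force: [-4.8, 1.9, 6.9]
opening: 0.341
```

```bash
python3 m.py
```

```text
t 6.1 tcp [0.5662 0.0473 0.1368] units [-1.600e-02  2.491e+00  1.000e-03] F [-4.81  1.9   6.95] op 0.341
turn deg (tool) [ 0.06 -0.13  0.25]
station x 0.0 y 40.4 mm  drum bottom z 45.8 mm axle yaw -13.0 (want -13.1) tilt [-0.25 -0.13]
```

Call:
{"name": "drive_tool", "arguments": {
  "series": [
    [[0.01,0.2,0],[0,-0.1,0.2]],
    [[0.02,0.2,0],[0,0,0]],
    [[0.02,0.2,0],[0,0,0]]
  ]
}}

```text
time: 6.4
eef_pos: [0.5595, 0.018, 0.1376]
tcp_rot: [0.703, -0.079, -0.702, -0.081]
contact_force: [-4.4, 2.1, 5.8]
opening: 0.342
```

```bash
python3 m.py
```

```text
t 6.4 tcp [0.5595 0.018  0.1376] units [0.006 1.889 0.005] F [-4.41  2.06  5.76] op 0.342
turn deg (tool) [ 0.08 -0.03  0.16]
station x 0.1 y 10.1 mm  drum bottom z 46.6 mm axle yaw -13.0 (want -13.1) tilt [-0.16 -0.03]
```

Call:
{"name": "drive_tool", "arguments": {
  "series": [
    [[0.02,0.2,0],[0.1,0,0.15]],
    [[0.02,0.2,0],[0,0,0]],
    [[0.02,0.2,0],[0,0,0]]
  ]
}}

```text
time: 6.7
eef_pos: [0.5526, -0.0117, 0.1377]
tcp_rot: [0.703, -0.08, -0.702, -0.081]
contact_force: [-4.3, 2.5, 4.4]
opening: 0.337
```

```bash
python3 m.py
```

```text
t 6.7 tcp [ 0.5526 -0.0117  0.1377] units [0.012 1.28  0.003] F [-4.28  2.51  4.4 ] op 0.337
turn deg (tool) [0.01 0.   0.08]
station x 0.0 y -20.5 mm  drum bottom z 46.7 mm axle yaw -13.1 (want -13.1) tilt [-0.08  0.  ]
```

Call:
{"name": "drive_tool", "arguments": {
  "series": [
    [[0.03,0.2,0],[0,0,0.1]],
    [[0.03,0.2,0],[0,0,0]],
    [[0.025,0.2,0],[0,0,0]]
  ]
}}

```text
time: 7.0
eef_pos: [0.5457, -0.0417, 0.1368]
tcp_rot: [-0.702, 0.08, 0.703, 0.081]
contact_force: [-5.8, 1.8, 6.6]
opening: 0.338
```

```bash
python3 m.py
```

```text
t 7.0 tcp [ 0.5457 -0.0417  0.1368] units [-0.004  0.664  0.004] F [-5.77  1.79  6.56] op 0.338
turn deg (tool) [0.04 0.03 0.02]
station x 0.0 y -51.4 mm  drum bottom z 45.8 mm axle yaw -13.1 (want -13.1) tilt [-0.02  0.03]
```

Call:
{"name": "drive_tool", "arguments": {
  "series": [
    [[0.02,0.2,0],[0,0,0]],
    [[0.02,0.2,0],[0,0,0]],
    [[0.02,0.12,0],[0,0,0]],
    [[0.02,0,0],[0,0,0]],
    [[0.02,0,0],[0,0,0]]
  ]
}}

```text
time: 7.5
eef_pos: [0.5393, -0.0699, 0.1374]
tcp_rot: [-0.702, 0.081, 0.703, 0.08]
contact_force: [-4.7, 2.3, 6.4]
opening: 0.338
```

```bash
python3 m.py;python3 - <<'E'
from plant import ctrl
import cv2
c=ctrl.read_camera("wrist");cv2.imwrite("pics/w7.png",c["img"][:,:,::-1])
E
```

```text
t 7.5 tcp [ 0.5393 -0.0699  0.1374] units [0.008 0.086 0.007] F [-4.66  2.33  6.42] op 0.338
turn deg (tool) [ 0.03  0.12 -0.1 ]
station x 0.1 y -80.4 mm  drum bottom z 46.4 mm axle yaw -13.1 (want -13.1) tilt [0.1  0.12]
```

View pics/w7.png

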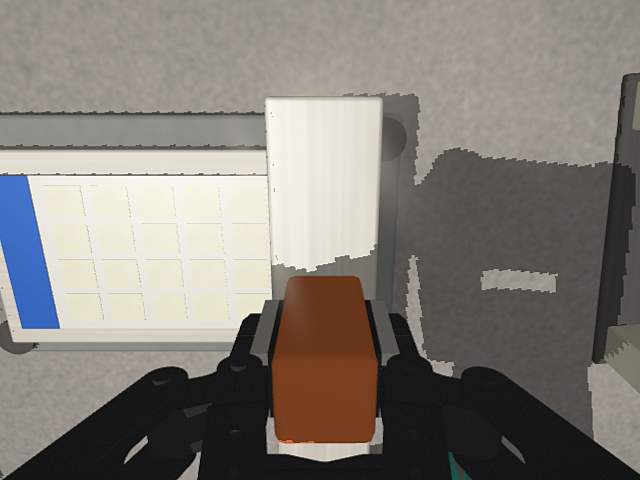

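The yoke is at the plain end (columns 265–382), with the same hold in the jaws and the drum square. I lift and carry it back toward the rest.

Call:
{"name": "drive_tool", "arguments": {
  "series": [
    [[-0.3,0,0],[0,0,0]],
    [[-0.4,0,0],[0,0,0]],
    [[-0.5,0,0],[0,0,0]],
    [[-0.4,0,0],[0,0,0]],
    [[0,0,0],[0,0,0]]
  ]
}}

```text
time: 8.05
eef_pos: [0.5399, -0.0715, 0.2137]
tcp_rot: [0.704, -0.082, -0.701, -0.079]
contact_force: [1.1, 0.1, -6.2]
opening: 0.345
```

Run:
```python
from plant import ctrl
from h import *
togo(ctrl,(.492,-.281,.20),-95.7)
```

```text
t 8.05 tcp [ 0.5399 -0.0715  0.2137] units [ 0.294  4.297 -0.015] F [ 1.1   0.08 -6.21] op 0.345
turn deg (tool) [-7.4  -0.19 -0.28]
```

Call:
{"name": "drive_tool", "arguments": {
  "series": [
    [[0,0.6,0],[-1.9,0,0]],
    [[0,0.8,0],[-1.9,0,0]],
    [[0,0.6,0],[-1.8,0,0]],
    [[0,0.1,0],[-1.8,0,0]],
    [[0,0,0],[0,0,0]]
  ]
}}

```text
time: 8.55
eef_pos: [0.5174, -0.1772, 0.2032]
tcp_rot: [-0.706, 0.034, 0.707, 0.031]
contact_force: [0.4, 1.0, -5.5]
opening: 0.335
```

Run:
```python
from plant import ctrl
from h import *
togo(ctrl,(.492,-.281,.20),-95.7)
for n in("wrist","top"):
    c=ctrl.read_camera(n);np.savez(f"pics/{n}8.npz",**c);cv2.imwrite(f"pics/{n}8.png",c["img"][:,:,::-1])
```

```text
t 8.55 tcp [ 0.5174 -0.1772  0.2032] units [0.073 2.113 0.316] F [ 0.43  1.01 -5.51] op 0.335
turn deg (tool) [ 0.42  0.04 -0.25]
```

View pics/wrist8.png

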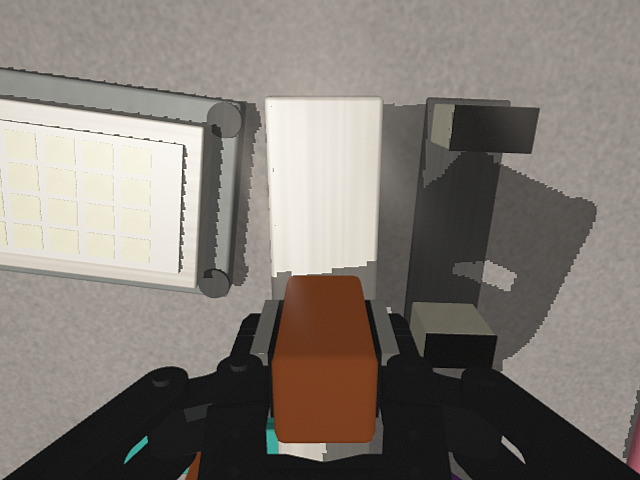

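Run:
```python
from h import *
c=load("wrist8");im=c["img"]
cv2.imwrite("pics/w8c.png",np.hstack([cv2.resize(im[90:165,415:550,::-1],None,fx=2.9,fy=4),cv2.resize(im[295:370,395:530,::-1],None,fx=2.9,fy=4)]))
F=[(454,106),(540,108),(531,153),(449,152)];N=[(424,334),(496,333),(494,368),(425,367)]
f=np.array([ray(c,p,.06) for p in F]);n=np.array([ray(c,p,.06) for p in N])
print(f.round(4).tolist(),n.round(4).tolist());a,b=f.mean(0),n.mean(0);v=a-b
print(a,b,np.linalg.norm(v),np.degrees(np.arctan2(v[1],v[0])),(a+b)/2)
```

```text
[[0.5844, -0.2637, 0.06], [0.5784, -0.3163, 0.06], [0.5513, -0.3123, 0.06], [0.5568, -0.2606, 0.06]] [[0.4271, -0.2421, 0.06], [0.423, -0.2943, 0.06], [0.3931, -0.2937, 0.06], [0.3989, -0.2423, 0.06]]
[ 0.56772473 -0.28821239  0.06      ] [ 0.4105249  -0.26809734  0.06      ] 0.158481547994779 -7.291858884633578 [ 0.48912481 -0.27815487  0.06      ]
```

View pics/w8c.png

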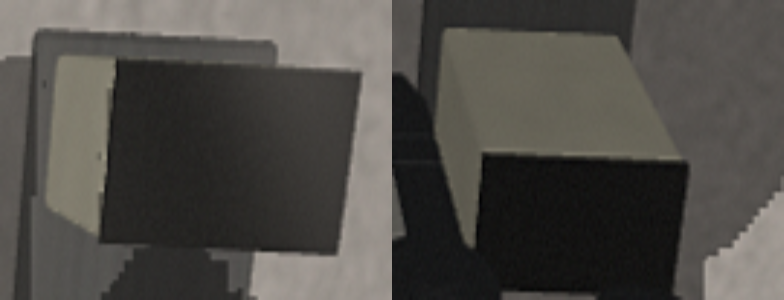

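Call:
{"name": "drive_tool", "arguments": {
  "series": [
    [[0,0.7,0.1],[0.4,0,-0.2]],
    [[0,0.8,0.1],[0,0,0]],
    [[0,0.5,0.1],[0,0,0]],
    [[0,0,0],[0,0,0]]
  ]
}}

```text
time: 9.05
eef_pos: [0.4935, -0.2725, 0.1998]
tcp_rot: [-0.706, 0.032, 0.707, 0.033]
contact_force: [0.4, 1.0, -6.3]
opening: 0.342
```

```bash
cat > r.py <<'E'
from plant import ctrl
from h import *
togo(ctrl,(.4923,-.2807,.1014),-96)
E
python3 r.py
```

```text
t 9.05 tcp [ 0.4935 -0.2725  0.1998] units [1.968 0.169 0.005] F [ 0.38  1.01 -6.35] op 0.342
turn deg (tool) [0.67 0.12 0.09]
```

Call:
{"name": "drive_tool", "arguments": {
  "series": [
    [[0.1,0.17,0],[0.7,0.1,0.1]],
    [[0.2,0,0],[0,0,0]],
    [[0,0,0],[0,0,0]]
  ]
}}

```text
time: 9.35
eef_pos: [0.4931, -0.2789, 0.1819]
tcp_rot: [-0.706, 0.036, 0.707, 0.038]
contact_force: [-0.9, 0.5, -5.9]
opening: 0.336
```

```bash
python3 r.py
python3 - <<'E'
from plant import ctrl
from h import *
for n in("wrist","scene"):
    c=ctrl.read_camera(n);np.savez(f"pics/{n}9.npz",**c)
    im=c["img"][:,:,::-1]
    cv2.imwrite(f"pics/{n}9.png",im if n=="wrist" else cv2.resize(im[130:240,200:340],None,fx=5,fy=5,interpolation=cv2.INTER_CUBIC))
E
python3 r.py
```

```text
t 9.35 tcp [ 0.4931 -0.2789  0.1819] units [1.609 0.041 0.009] F [-0.92  0.47 -5.86] op 0.336
turn deg (tool) [-0.02  0.07  0.11]
t 9.45 tcp [ 0.4938 -0.2795  0.1836] units [1.644 0.026 0.03 ] F [-0.12  0.01 -6.01] op 0.338
turn deg (tool) [ 0.   -0.07 -0.  ]
```

View pics/scene9.png

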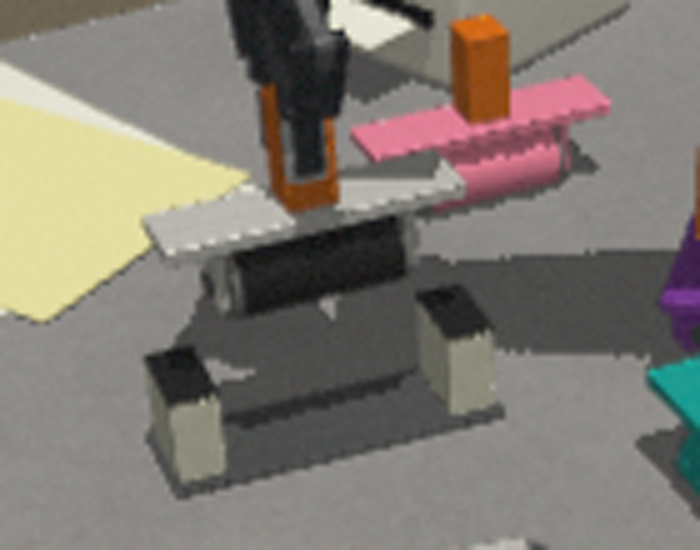

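View pics/wrist9.png

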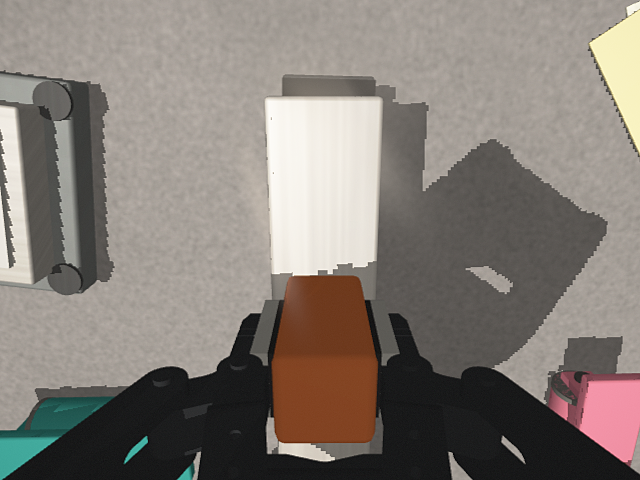

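The roller hangs square above the two posts (scene crop: posts at (185,375) and (455,310)). The rest base shows symmetrically under the yoke in the wrist view. I lower it.

Call:
{"name": "drive_tool", "arguments": {
  "series": [
    [[0.3,0.03,0.03],[0,0,0]],
    [[0.2,0,0],[0,0,0]],
    [[0.1,0,0],[0,0,0]]
  ]
}}

```text
time: 9.75
eef_pos: [0.4934, -0.2802, 0.1527]
tcp_rot: [0.708, -0.037, -0.705, -0.036]
contact_force: [-0.2, -0.5, -6.1]
opening: 0.339
```

```bash
python3 r.py
```

```text
t 9.75 tcp [ 0.4934 -0.2802  0.1527] units [1.026 0.01  0.024] F [-0.15 -0.53 -6.14] op 0.339
turn deg (tool) [ 0.12 -0.23 -0.09]
```

Call:
{"name": "drive_tool", "arguments": {
  "series": [
    [[0.25,0.01,0.03],[0,-0.2,0]],
    [[0.25,0,0],[0,0,0]],
    [[0.15,0,0.01],[0,0,0]],
    [[0.1,0,0],[0,0,0]]
  ]
}}

```text
time: 10.15
eef_pos: [0.4906, -0.28, 0.1107]
tcp_rot: [-0.706, 0.036, 0.707, 0.036]
contact_force: [-0.2, -0.4, -6.1]
opening: 0.341
```

```bash
python3 r.py
```

```text
t 10.15 tcp [ 0.4906 -0.28    0.1107] units [ 0.186  0.01  -0.035] F [-0.17 -0.4  -6.09] op 0.341
turn deg (tool) [ 0.13  0.09 -0.02]
```

Call:
{"name": "drive_tool", "arguments": {
  "series": [
    [[0.08,0,-0.02],[0,0,0]],
    [[0.06,0,0],[0,0,0]],
    [[0.05,0,0],[0,0,0]],
    [[0.02,0,0],[0,0,0]]
  ]
}}

```text
time: 10.55
eef_pos: [0.4926, -0.2811, 0.1023]
tcp_rot: [-0.706, 0.037, 0.706, 0.036]
contact_force: [0.4, -0.7, -5.7]
opening: 0.342
```

```bash
python3 r.py
```

```text
t 10.55 tcp [ 0.4926 -0.2811  0.1023] units [ 0.017 -0.007  0.006] F [ 0.36 -0.72 -5.75] op 0.342
turn deg (tool) [ 0.15  0.03 -0.08]
```

Call:
{"name": "drive_tool", "arguments": {
  "series": [
    [[0.05,0,0],[0,0,0]],
    [[0.03,0,0],[0,0,0]],
    [[0.02,0,0],[0,0,0]]
  ]
}}

```text
time: 10.85
eef_pos: [0.4943, -0.2825, 0.1016]
tcp_rot: [0.707, -0.037, -0.705, -0.034]
contact_force: [-1.8, 1.6, 0.1]
opening: 0.339
```

```bash
python3 r.py
```

```text
t 10.85 tcp [ 0.4943 -0.2825  0.1016] units [ 0.003 -0.032  0.044] F [-1.8   1.6   0.09] op 0.339
turn deg (tool) [ 0.19 -0.21 -0.26]
```

The posts now carry the weight (vertical force went from -6 to 0 N). I release.

Call:
{"name": "drive_tool", "arguments": {
  "series": [
    [[0,0,0],[0,0,0]],
    [[0,0,0],[0,0,0]],
    [[0,0,0],[0,0,0]],
    [[0,0,0],[0,0,0]],
    [[0,0,0],[0,0,0]]
  ],
  "grip": 1
}}

```text
time: 11.35
eef_pos: [0.4966, -0.2846, 0.1036]
tcp_rot: [0.71, -0.039, -0.703, -0.033]
contact_force: [0.2, -0.1, 0.4]
opening: 0.999
```

```bash
python3 r.py
python3 - <<'E'
from plant import ctrl
from h import *
c=ctrl.read_camera("wrist");cv2.imwrite("pics/w10.png",c["img"][:,:,::-1])
E
```

```text
t 11.35 tcp [ 0.4966 -0.2846  0.1036] units [ 0.043 -0.068  0.095] F [ 0.21 -0.12  0.45] op 0.999
turn deg (tool) [ 0.16 -0.58 -0.51]
```

View pics/w10.png

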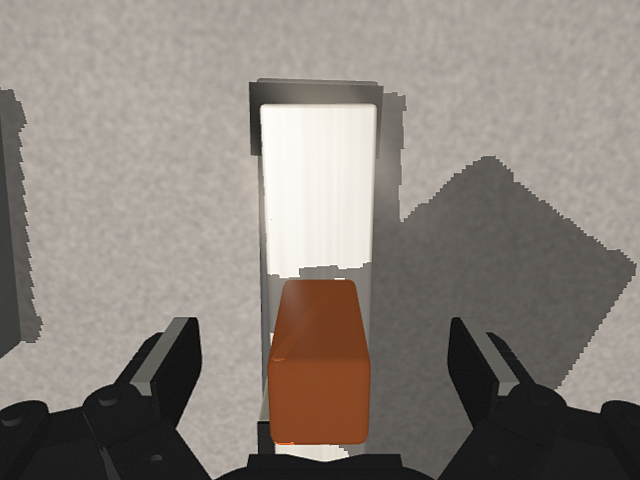

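Open and clear; the yoke (261–378) lies on the far post (250–382). I retreat up, then check the placement.

Call:
{"name": "drive_tool", "arguments": {
  "series": [
    [[-0.2,-0.06,0.05],[0,-0.3,-0.3]],
    [[-0.6,0,0],[0,0,0]],
    [[-0.8,0,0],[0,0,0]],
    [[-0.8,0,0],[0,0,0]],
    [[-0.4,0,0],[0,0,0]]
  ]
}}

```text
time: 11.9
eef_pos: [0.4911, -0.2781, 0.2454]
tcp_rot: [-0.704, 0.035, 0.708, 0.037]
contact_force: [0.3, -0.6, -0.3]
opening: 0.999
```

```bash
python3 r.py
python3 - <<'E'
from plant import ctrl
from h import *
c=ctrl.read_camera("wrist");im=c["img"];np.savez("pics/w11.npz",**c);cv2.imwrite("pics/w11.png",im[:,:,::-1])
g=cv2.cvtColor(im,cv2.COLOR_RGB2GRAY)
m=cv2.inRange(g,185,255);k=np.zeros_like(m);k[60:360,270:385]=255;m&=k;m=cv2.morphologyEx(m,cv2.MORPH_OPEN,np.ones((3,3)))
W=np.array([ray(c,p,.07)[:2] for p in np.argwhere(m)[:,::-1]])*1000
print(cv2.minAreaRect(W.astype(np.float32)))
togo(ctrl,(.4355,.296,.22),-95)
E
```

```text
t 11.9 tcp [ 0.4911 -0.2781  0.2454] units [ 2.879  0.059 -0.044] F [ 0.29 -0.63 -0.25] op 0.999
turn deg (tool) [0.16 0.3  0.2 ]
((491.87579345703125, -281.6011962890625), (42.04358673095703, 165.05128479003906), 84.14250946044922)
t 11.95 tcp [ 0.4923 -0.279   0.2486] units [  0.583 -11.324   2.298] F [ 2.65 -0.27  1.79] op 0.999
turn deg (tool) [-0.83  0.06  0.04]
```

View pics/w11.png

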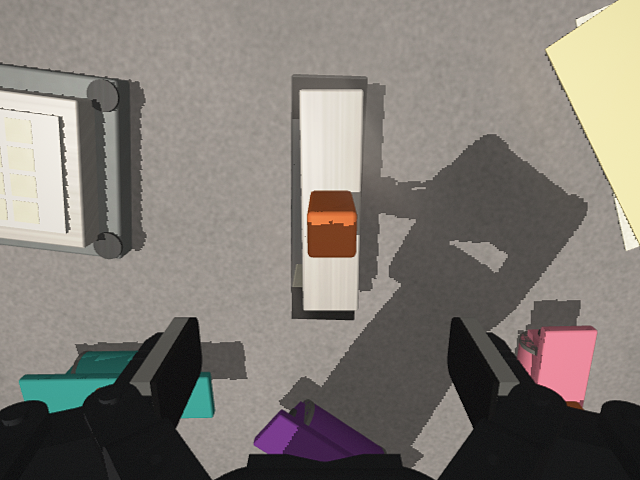

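The roller is back on its rest: yoke centre (0.4919, -0.2816) at -5.9°, about 4 mm from where it was. Next, the green button with the jaws shut.

Call:
{"name": "drive_tool", "arguments": {
  "series": [
    [[0,-0.95,0.19],[0,0,0]],
    [[0,-0.95,0.19],[0,0,0]],
    [[0,-0.95,0.19],[0,0,0]],
    [[0,-0.95,0.19],[0,0,0]],
    [[0,-0.95,0.19],[0,0,0]]
  ],
  "grip": -1
}}

```text
time: 12.45
eef_pos: [0.4695, -0.0362, 0.2521]
tcp_rot: [0.708, -0.041, -0.704, -0.039]
contact_force: [1.8, 0.1, 1.0]
opening: 0.145
```

```bash
cat > g.py <<'E'
from plant import ctrl
from h import *
togo(ctrl,(.4355,.296,.20),-96)
E
python3 g.py
```

```text
t 12.45 tcp [ 0.4695 -0.0362  0.2521] units [ 1.014 -6.527  1.434] F [1.76 0.14 1.01] op 0.145
turn deg (tool) [-0.49 -0.37 -0.16]
```

Call:
{"name": "drive_tool", "arguments": {
  "series": [
    [[0,-0.93,0.2],[0,0,0]],
    [[0,-0.93,0.2],[0,0,0]],
    [[0,-0.93,0.2],[0,0,0]],
    [[0,-0.93,0.2],[0,0,0]],
    [[0,-0.93,0.2],[0,0,0]]
  ]
}}

```text
time: 12.95
eef_pos: [0.4416, 0.2102, 0.2521]
tcp_rot: [0.709, -0.041, -0.703, -0.04]
contact_force: [1.8, -1.0, -0.1]
opening: 0.002
```

```bash
python3 g.py
```

```text
t 12.95 tcp [0.4416 0.2102 0.2521] units [ 1.036 -1.693  0.326] F [ 1.81 -1.04 -0.06] op 0.002
turn deg (tool) [-0.56 -0.52 -0.11]
```

Call:
{"name": "drive_tool", "arguments": {
  "series": [
    [[0,-0.8,0.15],[0,-0.5,-0.1]],
    [[0,-0.75,0.15],[0,0,0]],
    [[0.3,-0.1,0],[0,0,0]],
    [[0,0,0],[0,0,0]]
  ]
}}

```text
time: 13.35
eef_pos: [0.4319, 0.3022, 0.2364]
tcp_rot: [-0.706, 0.037, 0.706, 0.037]
contact_force: [-0.7, -0.0, -0.9]
opening: 0.0
```

```bash
python3 g.py
python3 - <<'E'
from plant import ctrl
from h import *
c=ctrl.read_camera("wrist");im=c["img"];np.savez("pics/w12.npz",**c);cv2.imwrite("pics/w12.png",im[:,:,::-1])
for b in blobs(im,(55,120,30),(85,255,255))[:2]: print(b[:3],ray(c,b[1:3],.066),ray(c,cv2.minEnclosingCircle(b[4])[0],.066))
E
```

```text
t 13.35 tcp [0.4319 0.3022 0.2364] units [ 0.728  0.116 -0.086] F [-0.74 -0.05 -0.93] op 0.0
turn deg (tool) [-0.02  0.03  0.03]
(2204.0, 330.38399879007864, 207.52661826981245) [0.435314   0.29767373 0.066     ] [0.4357906  0.29724146 0.066     ]
```

View pics/w12.png

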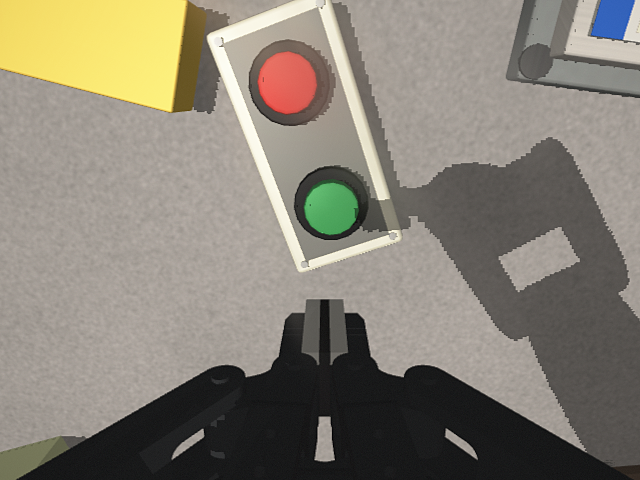

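Green centre at pixel (330,208) gives (0.436, 0.297); red is well clear at (288,83). I descend.

Call:
{"name": "drive_tool", "arguments": {
  "series": [
    [[0.5,0.1,-0.08],[0,0,0]],
    [[0.8,0,0],[0,0,0]],
    [[0.6,0,0],[0,0,0]],
    [[0.3,0,0],[0,0,0]],
    [[0,0,0],[0,0,0]]
  ]
}}

```text
time: 13.9
eef_pos: [0.4401, 0.2904, 0.1281]
tcp_rot: [0.709, -0.04, -0.703, -0.041]
contact_force: [-0.2, -0.4, 0.2]
opening: 0.001
```

```bash
sed -i 's/(.4355,.296,.20)/(.436,.297,.069)/' g.py; python3 g.py
```

```text
t 13.9 tcp [0.4401 0.2904 0.1281] units [ 1.182 -0.118  0.105] F [-0.2  -0.44  0.15] op 0.001
turn deg (tool) [-0.56 -0.42  0.17]
```

Call:
{"name": "drive_tool", "arguments": {
  "series": [
    [[0.3,-0.12,0.1],[-0.5,-0.4,0.2]],
    [[0.3,0,0],[0,0,0]],
    [[0.2,0,0],[0,0,0]],
    [[0.1,0,0],[0,0,0]]
  ]
}}

```text
time: 14.3
eef_pos: [0.4391, 0.2963, 0.0849]
tcp_rot: [0.708, -0.038, -0.704, -0.039]
contact_force: [-0.7, 0.9, -0.4]
opening: -0.002
```

```bash
python3 g.py
```

```text
t 14.3 tcp [0.4391 0.2963 0.0849] units [ 0.317 -0.006  0.064] F [-0.66  0.91 -0.36] op -0.002
turn deg (tool) [-0.27 -0.34  0.15]
```

Call:
{"name": "drive_tool", "arguments": {
  "series": [
    [[0.12,0,0.06],[-0.2,-0.3,0.1]],
    [[0.1,0,0],[0,0,0]],
    [[0.1,0,0],[0,0,0]],
    [[0.06,0,0],[0,0,0]]
  ]
}}

```text
time: 14.7
eef_pos: [0.437, 0.2971, 0.0723]
tcp_rot: [-0.705, 0.038, 0.707, 0.036]
contact_force: [-9.5, -6.0, 23.0]
opening: 0.004
```

```bash
python3 g.py
```

```text
t 14.7 tcp [0.437  0.2971 0.0723] units [0.066 0.005 0.019] F [-9.49 -5.97 23.02] op 0.004
turn deg (tool) [ 0.04  0.17 -0.15]
```

Call:
{"name": "drive_tool", "arguments": {
  "series": [
    [[0.01,0,0],[0,0,0]],
    [[0.01,0,0],[0,0,0]],
    [[0.01,0,0],[0,0,0]]
  ]
}}

```text
time: 15.0
eef_pos: [0.4372, 0.2973, 0.0746]
tcp_rot: [-0.705, 0.038, 0.708, 0.035]
contact_force: [-2.4, -2.8, 5.0]
opening: -0.002
```

Call:
{"name": "drive_tool", "arguments": {
  "series": [
    [[0.07,0,0],[0,0,0]],
    [[0.04,0,0],[0,0,0]],
    [[0.035,0,0],[0,0,0]],
    [[0.035,0,0],[0,0,0]]
  ]
}}

```text
time: 15.4
eef_pos: [0.4375, 0.2975, 0.0725]
tcp_rot: [-0.704, 0.038, 0.709, 0.033]
contact_force: [-5.6, -2.6, 12.3]
opening: -0.002
```

Call:
{"name": "drive_tool", "arguments": {
  "series": [
    [[0.04,0,0],[0,0,0]],
    [[0.04,0,0],[0,0,0]],
    [[0.04,0,0],[0,0,0]],
    [[0.04,0,0],[0,0,0]],
    [[0.04,0,0],[0,0,0]]
  ]
}}

```text
time: 15.9
eef_pos: [0.4376, 0.2976, 0.0724]
tcp_rot: [-0.702, 0.039, 0.711, 0.03]
contact_force: [-6.1, -3.1, 13.8]
opening: -0.001
```

Call:
{"name": "drive_tool", "arguments": {
  "series": [
    [[0.04,0,0],[0,0,0]],
    [[0.04,0,0],[0,0,0]],
    [[0.04,0,0],[0,0,0]],
    [[0.04,0,0],[0,0,0]],
    [[0.04,0,0],[0,0,0]]
  ]
}}

```text
time: 16.4
eef_pos: [0.4377, 0.2976, 0.0725]
tcp_rot: [-0.7, 0.04, 0.713, 0.027]
contact_force: [-6.2, -2.7, 14.0]
opening: 0.005
```

Call:
{"name": "drive_tool", "arguments": {
  "series": [
    [[0.04,0,0],[0,0,0]],
    [[0.04,0,0],[0,0,0]],
    [[0.04,0,0],[0,0,0]],
    [[0.04,0,0],[0,0,0]],
    [[0.04,0,0],[0,0,0]]
  ]
}}

```text
time: 16.9
eef_pos: [0.4378, 0.2977, 0.0725]
tcp_rot: [-0.698, 0.041, 0.715, 0.025]
contact_force: [-5.7, -3.1, 12.3]
opening: -0.002
```

Call:
{"name": "drive_tool", "arguments": {
  "series": [
    [[0.04,0,0],[0,0,0]],
    [[0.04,0,0],[0,0,0]],
    [[0.04,0,0],[0,0,0]],
    [[0.04,0,0],[0,0,0]],
    [[0.04,0,0],[0,0,0]]
  ]
}}

```text
time: 17.4
eef_pos: [0.4379, 0.2978, 0.0725]
tcp_rot: [-0.696, 0.042, 0.717, 0.022]
contact_force: [-5.3, -3.6, 12.9]
opening: 0.001
```

Call:
{"name": "drive_tool", "arguments": {
  "series": [
    [[0.04,0,0],[0,0,0]],
    [[0.04,0,0],[0,0,0]],
    [[0.04,0,0],[0,0,0]],
    [[0.04,0,0],[0,0,0]]
  ]
}}

```text
time: 17.8
eef_pos: [0.4379, 0.2978, 0.0725]
tcp_rot: [-0.694, 0.043, 0.718, 0.02]
contact_force: [-6.5, -3.0, 11.7]
opening: 0.002
```

```bash
python3 g.py
python3 - <<'E'
from plant import ctrl
from h import *
c=ctrl.read_camera("wrist");im=c["img"];cv2.imwrite("pics/w13.png",im[:,:,::-1])
E
```

```text
t 17.8 tcp [0.4379 0.2978 0.0725] units [0.071 0.016 0.034] F [-6.46 -3.05 11.71] op 0.002
turn deg (tool) [ 0.85  1.83 -1.93]
```

View pics/w13.png

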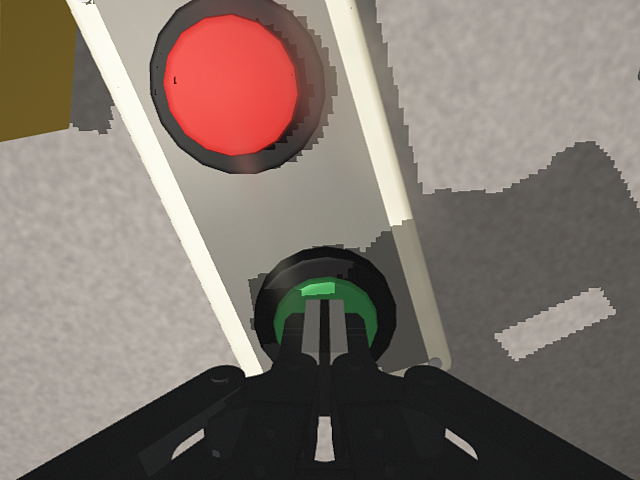

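The fingertips sit on the green button (320,300) with it sunk in its collar. It has been at a hard stop (12–14 N at z 0.0725) for over 2.4 s. I release straight up.

Call:
{"name": "drive_tool", "arguments": {
  "series": [
    [[-0.3,0,0],[0,0,0]],
    [[-0.6,0,0],[0,0,0]],
    [[-0.8,0,0],[0,0,0]],
    [[-0.8,0,0],[0,0,0]],
    [[-0.3,0,0],[0,0,0]]
  ]
}}

```text
time: 18.35
eef_pos: [0.4421, 0.3022, 0.2135]
tcp_rot: [-0.694, 0.043, 0.719, 0.02]
contact_force: [0.5, 0.1, 0.1]
opening: 0.003
```

Call:
{"name": "drive_tool", "arguments": {
  "series": [
    [[0,0,0],[0,0,0]],
    [[0,0,0],[0,0,0]],
    [[0,0,0],[0,0,0]]
  ]
}}

```text
time: 18.65
eef_pos: [0.4423, 0.3025, 0.2127]
tcp_rot: [-0.694, 0.043, 0.718, 0.021]
contact_force: [-0.1, -0.7, -0.8]
opening: 0.002
```

```bash
python3 g.py
python3 - <<'E'
from plant import ctrl
from h import *
for n in("wrist","scene","top"):
    c=ctrl.read_camera(n);im=c["img"];np.savez(f"pics/{n}14.npz",**c);cv2.imwrite(f"pics/{n}14.png",im[:,:,::-1])
E
```

```text
t 18.65 tcp [0.4423 0.3025 0.2127] units [2.879 0.029 0.022] F [-0.05 -0.72 -0.76] op 0.002
turn deg (tool) [ 0.86  1.85 -1.86]
```

View pics/scene14.png

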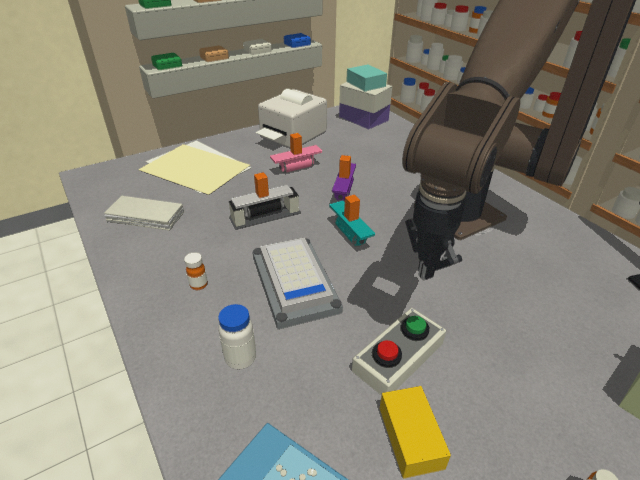

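View pics/wrist14.png

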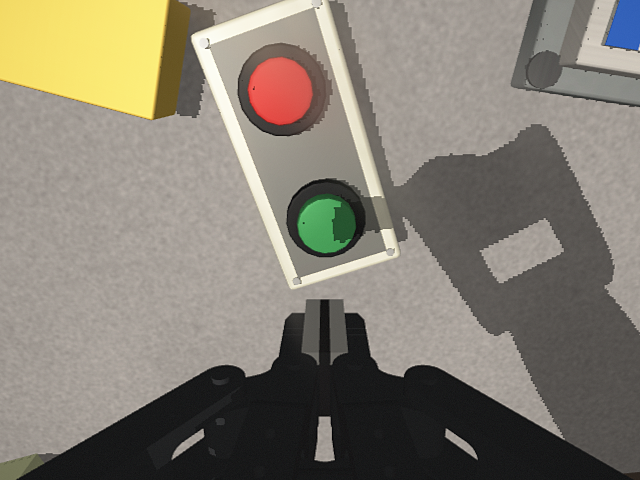

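View pics/top14.png

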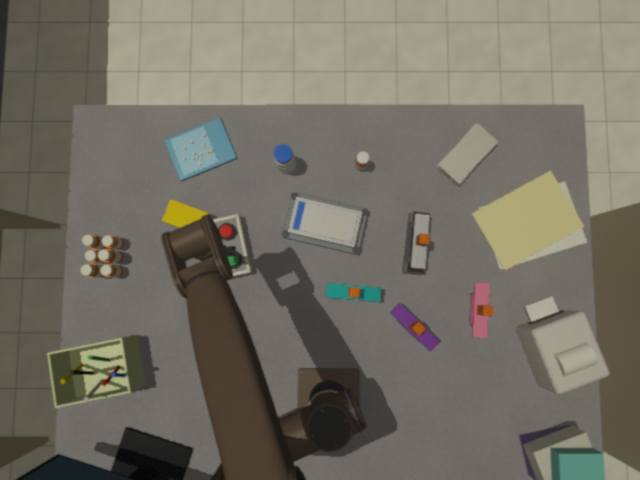

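The scene view shows the roller on its rest (265,203), platen up, both buttons up (415,325 and 388,351). Bottle (237,335), vial (196,272) and carton (415,430) are unmoved, and the gripper is free. I hand the job in.

```bash
python3 -c "
from plant import ctrl
print(ctrl.sign_off())"
```

```text
the job is handed in; nothing more can be done
None
```

I sealed the card, put the roller back on its rest and let go, then held the green button down and released it. The job was handed in at about 19 s of the 72 s; the sign-off gives no verdict.

- **Rolling:** The drum went from 80 mm before the card's middle to 80 mm past it. It stayed centred within about 1 mm and square within 0.2°. Downward force was about 10–13 N, which puts the platen about 7–10 mm down from the spring data; that depth is worked out from force and height, not read directly. A steady sideways force of about 5 N showed along the axle, with no slip of the grip or drift seen.
- **Roller on its rest:** The last wrist-camera measurement put it about 4 mm from its starting place, at the same angle and lying on both posts.
- **Green button:** It was held at its stop with 12–14 N for at least 2.4 s. An earlier press reached the stop but eased to about 5 N for a moment, so I pressed down again and counted the hold from there. It was up again in the last pictures.
- **Other objects:** In the final pictures the red button is up, the platen is up, and the bottle, vial and carton look unmoved. The gripper is free of everything.

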